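# Hold the photometer's shutter slide open at the index

## Robot

A 6-joint arm with a two-finger parallel gripper is mounted at the origin on the work surface. World frame = base frame: x ahead of the robot, y to its left, z up, the work surface at z = 0. Lengths are in m, angles in rad, forces in N, time in s.
With the tool pointing down it reaches from about 0.275 to 0.775 m from the base axis. Payload 14.6 kg.
Tool frame: the origin (TCP) lies at the very end of the fingers, on their centre line; the grasp point (between the pads) lies 19 mm behind it; z points along the fingers, y is the line along which they close (so a half turn about z gives the same grasp; the last joint's range is limited). The gripper opens to 85 mm and grips with 20 to 120 N. Pads are 22 mm wide; open, the fingers measure 114 mm over their backs; the gripper's body (76 mm by 85 mm) begins 54 mm behind the grasp point. The pads swing forward as they close: fully open they stand 13 mm farther back than shut.
Start: joints at [-1.485, 0.263, -0.048, 1.259, 0, 1.415], TCP at [0.125, -0.51, 0.231] pointing down, gripper open.
Joint ranges: [-2.65, 2.65], [-0.89, 1.7], [-1.18, 1.37], [-2.13, 2.11], [-1.35, 1.29], [-3.14, 3.14]. Speed limits (rad/s): [1.89, 1.89, 2.57, 2.79, 3.14, 3.14].

## Interface

Orientations are given as [roll, pitch, yaw] about the fixed x, y, z axes, in that order (R = Rz(yaw) Ry(pitch) Rx(roll)).
In Python, from station import r, viewer gives the robot as it stands.
- The arm moves only by the shell command python3 -m pendant 'ROWS' [FORCE]. ROWS is JSON, a list of rows, each a list of 7 numbers: the shift along the tool's x, y, z normalised to -1 to 1, where 1 is 400 mm, then the turn, a rotation vector about the tool's x, y, z normalised to -1 to 1, where 1 is 360 degrees, then the closure, from 0 (fully open) to 1 (shut). In form: [[x, y, z, ax, ay, az, grip], ...]. A call has 1 to 8 rows; each row is the pose to reach, as a shift and turn from the pose commanded when the call began, along the tool's axes at that moment, turning the shorter way round; what a row does not reach only later rows make up. A row lasts 1/12 s, in which the tool goes at most 41.7 mm and 7.16 degrees, less where a joint would pass 70% of its speed; a pose out of reach is approached as far as the arm can. A call with a number of a shift or a turn outside -1 to 1 is refused whole. A call with a gripper value outside its range is refused whole. The fingers move at their own pace and stop on an object; FORCE is the grip in N (left out, the last holds). Time passes only in rows, so rows that repeat a pose let the fingers close. It gives the time, the measured TCP pose, the force, the opening and the grip force at its end, in the units of the state.
- r.get_obs(): the state, without advancing time (a new reading comes with each control period).
- viewer.get_image(name): name is "side" or "top" or "wrist"; returns the picture (384x512x3 uint8, red, green, blue); there is no depth.
- viewer.camera_params(name): a dict with "K" (3x3 intrinsics, pixels), "R" (3x3) and "t" (3): a world point X has camera coordinates R X + t. Camera axes: x right, y down, z forward; pixel columns grow to the right and rows downward; lengths in m; the calibration is good to about 2 mm. The wrist camera is an equidistant fisheye: a pixel r from the principal point sees the ray r / f radians off the axis. A picture is of the moment at which its call begins: read the wrist's pose just before it. camera_params takes no time and is no camera call; for the wrist camera it gives the pose at the moment of the call.
- r.hand_in(): hands the job in; it is judged then, once.
The state is a dict: "clock": time; "qpos": joint angles; "qd": joint speeds; "joint_efforts": joint torques, N m; "ee_pos": TCP position; "tcp_rot": TCP orientation; "ft_force": force on the tool from outside, world axes, zero at the start; "moment": the same for the moment, N m; "opening": finger opening in m; "grip_force": force on a finger pad.
Only numpy, scipy, OpenCV 4.12 (cv2) and the standard library are available. Lean on these libraries where they do the work, as an engineer would, in place of code of your own. Each camera call takes 0.05 s, during which the arm holds its last target. There are 200 camera calls.

## Task

Unlock the photometer by sliding its transport lock knob all the way left to its end stop, then take the upright grip of the spring-return shutter slide and pull it out until its pointer stands level with the white line of the index bar. Finish while holding the grip there, so that the shutter stays open for the reading: do not let go at the end. Leave the other things on the bench and on the instrument where they are.

Things in the scene. Friction and masses are not known exactly. Their poses are not given: they have to be found in the camera images.
- photometer: Bench filter photometer, off-white metal box, 260 (its x) x 300 (its y) mm, fixed to the bench. Front half is a flat deck 45 mm above the bench; the rear housing (own x from +20 to +130 mm) rises to 105 mm. Origin: centre of its underside at bench height; x points from the front edge to the rear housing (away from the robot), y to its left, z up. Yaw varies.
- shutter_pull (a joint): Pull of the steel shutter slide, m: 0 = home (pushed in by its spring), grows as it is drawn along the photometer's -x out of the housing towards the front, hard stop at 0.090. The spring pulls it home with about 3.6 N at 0 and 0.9 N more for every 10 mm. While the transport lock is in, it moves only about 14 mm and is then blocked.
- grip_centre (a point): Centre of the black grip block, 84 mm above the bench; at home it is at photometer x -45, y -50 mm.
- pointer (a point): Tip of the small black pointer, a tab 4 mm wide along x that lies across the top of the shutter slide 20 mm behind the grip's axis and juts out to the right (-y), 57 mm above the bench; travels with the slide. At home at photometer x -25, y -71 mm.
- index: Index bar fixed across the scale right of the shutter slide: dark steel, 10 mm (photometer x) x 50 mm (y) x 7 mm high, lying on the deck, a fine white line along its middle. Origin: centre of its underside (y -98 mm in the photometer's frame); axes as the photometer's. It stands 35 to 70 mm in front (-x) of the pointer's home; place varies, fixed.
- index_line (a point): The left (+y) end of the index bar's white line, on its top face: the mark for the pointer, 2 mm beside the pointer's path.
- lock (a joint): Transport lock, m: 0 = fully in, grows as its knob is slid along the photometer's +y (to its left, away from the shutter slide), 0.050 = end stop (unlocked). Starts between 0 and 0.012. Stiff friction of about 2 N, stays where it is left.
- lock_knob (a point): Centre of the transport lock's black round knob, upright cylinder 22 mm across, 30 mm high (63 to 93 mm above the bench), on a 14 mm stem; this point 78 mm above the bench. At joint 0 at photometer x -20, y +50 mm. Its steel tongue lies flat on the deck and bars the way of a lug on the slide.
- shutter: Shutter slide: flat steel bar 24 mm wide, 10 mm thick, top 57 mm above the bench, with an upright black grip block 20 mm (photometer x) x 26 (y) x 42 high, from 63 to 105 mm above the bench. Origin at home: photometer x 0, y -50, z 45 mm; the grip's axis is 45 mm in front (-x) of it; axes as the photometer's. Near it only the lock knob and the housing (55 mm behind at home) stand higher.
- reagent_a: Amber bottle with black cap, 64 mm across, 135 mm high, standing on the bench left of the photometer. Origin: centre of its underside. A bystander, to be left alone.
- reagent_b: Amber bottle with black cap, 56 mm across, 115 mm high, standing on the bench left of the photometer, farther back. Origin: centre of its underside. A bystander, to be left alone.
- wash_bottle: White plastic bottle, 60 mm across, 140 mm high, standing on the bench right of the photometer. Origin: centre of its underside. A bystander, to be left alone.
- beaker: Clear beaker, 68 mm across, 75 mm high, on the bench to the right of the photometer. Origin: centre of its underside. A bystander, to be left alone.
- petri_dish: Flat clear closed dish, 88 mm across, 14 mm high, on the bench in front of the photometer. Origin: centre of its underside. A bystander, to be left alone.
- cuvette_box: Grey box 50 x 75 x 30 mm lying on the photometer's rear housing, left half (top 135 mm above the bench). Origin: centre of its underside. A bystander, to be left alone.
- vial: Small amber vial with white cap, 24 mm across, 45 mm high, standing on the rear housing's right end (top 150 mm above the bench). Origin: centre of its underside. A bystander, to be left alone.

How it is judged:
On the way, in this order (a step that is already met when the one before it is completed fails the run):
1. the transport lock stands at its left end stop, the shutter slide not yet drawn to the index (value of joint lock above 0.046 m and x of pointer in the frame of index above 0.015 m), for 0.2 s.
2. the shutter slide is held by its grip with the pointer at the index line (value of joint lock above 0.046 m and contact force between shutter and the fingers above 2 N and x of pointer in the frame of index between -0.005 and 0.005 m), for 0.3 s.
At the end, for the whole second after the job is handed in: The transport lock is within 4 mm of its left end stop; the fingers hold the shutter slide's grip (contact force above 2 N) and keep it still with the pointer within 5 mm of the index line, i.e. within the index bar's 10 mm width (all of step 2 and velocity of joint shutter_pull between -0.01 and 0.01 m/s); the arm keeps its last pose, push and grip.
It fails at once if a bystander (bottle, beaker, dish, box or vial) was moved more than 30 mm (distance of any of reagent_a, reagent_b, wash_bottle, beaker, petri_dish, cuvette_box, vial from where it was at the start of the episode above 0.03 m).
It also fails if it takes over 37 s, if anything falls off the work surface, if the arm or the gripper's body presses on something with over 40 N, if the wrist force passes 120 N, or if a joint passes its speed limit or range.

## Working session

There is one attempt and no reset: what is moved stays moved. The work goes in short steps, Python scripts to look and compute and a shell command to move; the robot and the scene stay as the last step left them, time stands still between calls to the robot, and variables do not carry over. Pictures are saved under pics/ and viewed, at most 10 in all, crops included, and the job is handed in when it is done.

```bash
ls; mkdir -p pics; cat > h.py <<'E'
import numpy as np, cv2
from station import r, viewer
def snap(n,f):
    im=viewer.get_image(n); cv2.imwrite(f'pics/{f}.png',im[:,:,::-1]); return im
def ray(n,u,v):
    c=viewer.camera_params(n); K,R,t=[np.array(c[k]) for k in 'KRt']
    d=R.T@np.linalg.solve(K,[u,v,1.]); return -R.T@t,d
def onz(n,u,v,z):
    o,d=ray(n,u,v); return o+d*(z-o[2])/d[2]
def proj(n,X):
    c=viewer.camera_params(n); p=np.array(c['K'])@(np.array(c['R'])@np.array(X)+c['t']); return p[:2]/p[2]
E
python3 - <<'E'
from h import *
a=snap('top','top');b=snap('side','side')
cv2.imwrite('pics/both.png',np.vstack([a,b])[:,:,::-1][:600]) 
for n in('top','side'):
    c=viewer.camera_params(n);print(n,-np.array(c['R']).T@c['t'],np.round(c['K'],1).tolist(),np.round(c['R'],3).tolist())
print({k:np.round(v,3) for k,v in r.get_obs().items()})
E
```

```text
pics
top [0.39133555 0.03320697 0.87528001] [[415.8, 0.0, 252.8], [0.0, 415.8, 190.0], [0.0, 0.0, 1.0]] [[0.078, -0.997, -0.007], [-0.974, -0.074, -0.214], [0.213, 0.024, -0.977]]
side [0.07674225 0.65096289 0.64605262] [[389.4, 0.0, 259.3], [0.0, 389.4, 192.3], [0.0, 0.0, 1.0]] [[-0.787, -0.616, -0.011], [-0.349, 0.46, -0.816], [0.508, -0.639, -0.578]]
{'clock': np.float64(0.1), 'qpos': array([-1.485,  0.263, -0.049,  1.259,  0.   ,  1.415]), 'qd': array([-0.   , -0.002,  0.001, -0.   ,  0.   ,  0.   ]), 'joint_efforts': array([ 3.0000e-03, -6.3858e+01,  3.8506e+01,  1.0000e-02, -0.0000e+00,
        0.0000e+00]), 'ee_pos': array([ 0.125, -0.51 ,  0.231]), 'tcp_rot': array([-3.141, -0.   ,  0.241]), 'ft_force': array([-0.003, -0.082, -0.296]), 'moment': array([-0.001,  0.002,  0.02 ]), 'grip_force': np.float64(0.0), 'opening': np.float64(0.085)}
```

View pics/top.png

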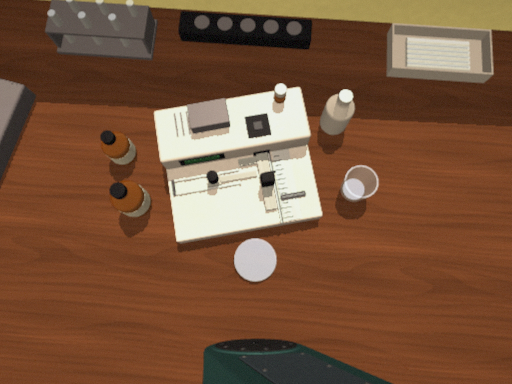

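View pics/side.png

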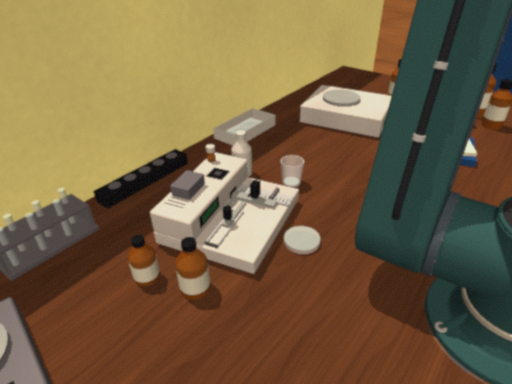

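The top view shows the photometer with knob near (213,177), grip near (267,179), index bar near (293,196), and front corners near (178,238) and (320,210). In the side view the knob is near (227,213) and the grip near (255,188). Next I'll take a closer crop and measure.

```bash
python3 - <<'E'
from h import *
im=cv2.imread('pics/top.png')
c=cv2.resize(im[145:245,160:330],None,fx=4.7,fy=4.7,interpolation=cv2.INTER_CUBIC);cv2.imwrite('pics/c1.png',c)
g=im.max(2)
for nm,i in(('top',im),('side',cv2.imread('pics/side.png'))):
    m=(i.max(2)<60).astype(np.uint8)
    n,l,s,ce=cv2.connectedComponentsWithStats(m)
    for k in range(1,n):
        if 15<s[k,4]<900 : print(nm,s[k],ce[k].round(1))
m=((im.min(2)>150)).astype(np.uint8)
cs,_=cv2.findContours(m,0,2)
q=max(cs,key=cv2.contourArea);p=cv2.approxPolyDP(q,4,True)[:,0];print(p.tolist())
E
```

```text
top [144   8  11  45 264] [149.2  30.7]
top [ 48  33  15  14 115] [56.4 37.9]
top [246 114  24  23 311] [257.6 125.5]
top [101 131  15  14 159] [107.8 137.4]
top [254 150  15   5  26] [261.  151.7]
top [179 154  46  11 172] [201.9 159.1]
top [207 171  11  13 100] [212.3 177.2]
top [261 172  14  15 166] [267.2 178.9]
top [110 182  17  17 215] [118.1 190.4]
side [437   0  30  62 730] [451.2  29.6]
side [398  59   4  10  21] [399.6  63.3]
side [416  69  29  66 718] [429.6 101.1]
side [499  78  13  12 126] [505.5  84.1]
side [391 141  32  80 811] [405.6 180.3]
side [209 169  18   9  86] [217.4 173.2]
side [250 181   9  17 125] [254.5 189.3]
side [200 198  19  29 191] [208.7 211.8]
side [223 206   8  14  92] [227.  212.4]
side [130 234  15  14 159] [137.3 240.4]
side [182 238  14  14 167] [188.4 244.6]
side [ 14 300  37  84 219] [ 33.3 345.1]
side [474 372  18  11  43] [482.7 377.1]
[[306, 145], [301, 158], [217, 170], [221, 184], [214, 195], [206, 190], [205, 171], [183, 177], [179, 169], [183, 177], [174, 179], [177, 195], [168, 182], [176, 240], [321, 215]]
```

View pics/c1.png

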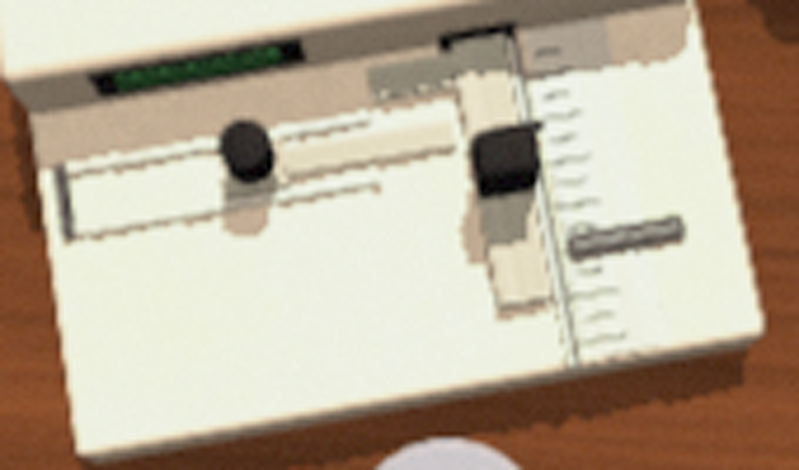

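The crop shows the index bar from (572,245) to (683,228), the pointer tip at (540,126), the deck's front edge from (80,452) to (763,331), and the lock's end bar on the left at (63,200).

```bash
cat >> h.py <<'E'
def tri(a,b):
    o1,d1=ray('top',*a);o2,d2=ray('side',*b)
    s=np.linalg.lstsq(np.c_[d1,-d2],o2-o1,rcond=None)[0]
    p,q=o1+d1*s[0],o2+d2*s[1]; return (p+q)/2,np.linalg.norm(p-q)
E
python3 - <<'E'
from h import *
f=lambda x,y:((x+.5)/4.7+160-.5,(y+.5)/4.7+145-.5)
L=onz('top',*f(80,452),.045);R=onz('top',*f(763,331),.045)
e=L-R;print('edge len',np.linalg.norm(e));yaw=np.arctan2(-e[0],e[1])
ex=np.array([np.cos(yaw),np.sin(yaw),0]);ey=np.array([-np.sin(yaw),np.cos(yaw),0])
O=(L+R)/2+.13*ex;O[2]=0;print('yaw',np.degrees(yaw),O)
loc=lambda p:np.round([(p-O)@ex*1e3,(p-O)@ey*1e3,p[2]*1e3],1)
k,ke=tri((212.3,177.2),(227,212.4));g,ge=tri((267.2,178.9),(254.5,189.3))
print('knob',k,ke,loc(k),'grip',g,ge,loc(g))
for n,c,z in(('barL',(572,245),.05),('barR',(683,228),.05),('bar',(626,236),.051),('ptr',(540,126),.057),('lockend',(63,200),.05)):
    p=onz('top',*f(*c),z);print(n,p.round(4),loc(p))
E
```

```text
edge len 0.295718914045968
yaw 14.48564965406016 [0.61987007 0.0861282  0.        ]
knob [0.58446509 0.13452835 0.07971586] 0.0010091853762644067 [-22.2  55.7  79.7] grip [0.58810319 0.02631042 0.08433374] 0.001033422560783585 [-45.7 -50.   84.3]
barL [ 0.5613 -0.0053  0.05  ] [-79.6 -73.9  50. ]
barR [ 0.5724 -0.0526  0.05  ] [ -80.7 -122.4   50. ]
bar [ 0.5668 -0.0282  0.051 ] [-80.  -97.4  51. ]
ptr [0.6112 0.0121 0.057 ] [-26.9 -69.5  57. ]
lockend [0.5643 0.2159 0.05  ] [-21.3 139.5  50. ]
```

```bash
cat >> h.py <<'E'
from scipy.spatial.transform import Rotation as Ro
YAW=np.radians(14.49);O=np.array([.6199,.0861,0])
P=lambda x,y,z:O+Ro.from_euler('z',YAW).apply([x,y,z])
def go(*X):
    s=r.get_obs();T=Ro.from_euler('xyz',s['tcp_rot'])
    d=T.inv().apply(np.array(X)-s['ee_pos'])/.4
    t=(T.inv()*Ro.from_euler('xyz',[np.pi,0,YAW])).as_rotvec()/(2*np.pi)
    print('shift',d.round(4),'turn',t.round(4))
E
python3 - <<'E'
from h import *
go(*P(-.021,.0557,.16));go(*P(-.021,.0557,.06))
E
```

```text
shift [ 1.5021 -1.2898  0.1786] turn [-0.0001 -0.     -0.0019]
shift [ 1.502  -1.2896  0.4286] turn [-0.0001 -0.     -0.0019]
```

```bash
python3 -m pendant '[[0.95,-0.82,0,0,0,-0.002,0],[0.95,-0.82,0,0,0,-0.002,0],[0.95,-0.82,0,0,0,-0.002,0],[0.95,-0.82,0,0,0,-0.002,0],[0.95,-0.82,0,0,0,-0.002,0],[0.95,-0.82,0,0,0,-0.002,0],[0.95,-0.82,0,0,0,-0.002,0],[0.95,-0.82,0,0,0,-0.002,0]]' 60; python3 - <<'E'
from h import *
go(*P(-.021,.0557,.16))
E
```

```text
clock: 0.77
ee_pos: [0.3188, -0.2362, 0.2313]
tcp_rot: [3.141, -0.0, 0.253]
ft_force: [1.3, -0.3, 0.5]
opening: 0.0855
grip_force: 0.0
shift [ 0.8779 -0.7312  0.1782] turn [ 0. -0. -0.]
```

```bash
python3 -m pendant '[[0.85,-0.71,0.1,0,0,0,0],[0.85,-0.71,0.1,0,0,0,0],[0.85,-0.71,0.1,0,0,0,0],[0.85,-0.71,0.1,0,0,0,0],[0.85,-0.71,0.1,0,0,0,0],[0.85,-0.71,0.1,0,0,0,0],[0.85,-0.71,0.1,0,0,0,0],[0.85,-0.71,0.1,0,0,0,0]]'; python3 -m pendant '[[0.26,-0.22,0.05,0,0,0,0],[0.26,-0.22,0.05,0,0,0,0],[0.26,-0.22,0.05,0,0,0,0],[0.26,-0.22,0.05,0,0,0,0],[0.26,-0.22,0.05,0,0,0,0]]'; python3 - <<'E'
from h import *
go(*P(-.021,.0557,.16))
E
```

```text
clock: 1.43
ee_pos: [0.5123, 0.034, 0.201]
tcp_rot: [-3.142, 0.0, 0.254]
ft_force: [1.4, -1.9, 0.6]
opening: 0.085
grip_force: 0.0
clock: 1.85
ee_pos: [0.591, 0.1455, 0.1796]
tcp_rot: [-3.141, 0.002, 0.256]
ft_force: [-0.2, -0.4, 0.5]
opening: 0.0855
grip_force: 0.0
shift [-0.0198  0.0226  0.0491] turn [-0.0001  0.0003  0.0005]
```

Now correct the position, hover and check with the wrist camera.

```bash
python3 -m pendant '[[-0.02,0.022,0.049,0,0,0,0.2],[-0.02,0.022,0.049,0,0,0,0.2],[-0.02,0.022,0.049,0,0,0,0.2]]'; python3 - <<'E'
from h import *
go(*P(-.021,.0557,.061)); snap('wrist','w1')
E
```

```text
clock: 2.1
ee_pos: [0.5837, 0.1316, 0.1615]
tcp_rot: [-3.141, 0.002, 0.252]
ft_force: [0.2, -1.1, 0.6]
opening: 0.0683
grip_force: 0.0
shift [ 0.0071 -0.0065  0.2512] turn [-0.      0.0003 -0.0001]
```

View pics/w1.png

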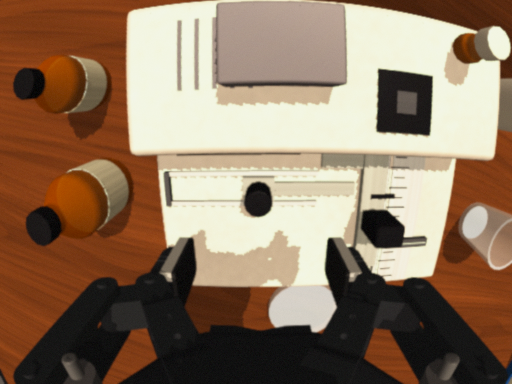

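The wrist view shows the knob at (259,198), centred between the fingers (columns 180 and 345), and the way down is clear. Descend and close.

```bash
python3 -m pendant '[[0.004,-0.004,0.125,0,0,0,0.2],[0.004,-0.004,0.25,0,0,0,0.2],[0.004,-0.004,0.25,0,0,0,0.2],[0.004,-0.004,0.25,0,0,0,0.2],[0.004,-0.004,0.25,0,0,0,0.9],[0.004,-0.004,0.25,0,0,0,0.9],[0.004,-0.004,0.25,0,0,0,0.9],[0.004,-0.004,0.25,0,0,0,0.9]]' 40; python3 - <<'E'
from h import *
go(*P(-.021,.1,.061))
E
```

```text
clock: 2.82
ee_pos: [0.5869, 0.1345, 0.0634]
tcp_rot: [3.141, -0.003, 0.253]
ft_force: [-0.3, 0.9, 18.0]
opening: 0.0212
grip_force: 40.4
shift [-0.0029 -0.1123  0.0061] turn [ 0.0001 -0.0004  0.0001]
```

```bash
python3 -m pendant '[[0,0,-0.005,0,0,0,0.9],[0,-0.03,-0.005,0,0,0,0.9],[0,-0.06,-0.005,0,0,0,0.9],[0,-0.09,-0.005,0,0,0,0.9],[0,-0.1,-0.005,0,0,0,0.9],[0,-0.1,-0.005,0,0,0,0.9]]'; python3 - <<'E'
from h import *
go(*P(-.021,.1,.061))
E
```

```text
clock: 3.32
ee_pos: [0.5763, 0.1743, 0.0638]
tcp_rot: [-3.141, -0.001, 0.254]
ft_force: [6.6, 2.8, -12.7]
opening: 0.0204
grip_force: 43.2
shift [-0.0022 -0.0092  0.0069] turn [-0.0001 -0.0002  0.0002]
```

```bash
python3 -m pendant '[[0,-0.01,0.002,0,0,0,0.9],[0,-0.015,0.002,0,0,0,0.9],[0,-0.015,0.002,0,0,0,0.9],[0,-0.015,0.002,0,0,0,0.9]]'; python3 - <<'E'
from h import *
print(Ro.from_euler('z',-YAW).apply(r.get_obs()['ft_force'])); go(*P(-.021,.1,.061))
E
```

```text
clock: 3.65
ee_pos: [0.5756, 0.1776, 0.0637]
tcp_rot: [3.138, -0.002, 0.252]
ft_force: [6.0, -10.6, -3.6]
opening: 0.0203
grip_force: 44.4
[  3.17564111 -11.73544007  -3.56772371]
shift [-0.0024 -0.0007  0.0067] turn [ 0.0006 -0.0003 -0.0001]
```

At the stop (11.7 N reaction, TCP at y = 99.7 mm). Release, rise and check.

```bash
python3 -m pendant '[[0,0.008,0,0,0,0,0.5],[0,0.008,0,0,0,0,0.45],[0,0.008,0,0,0,0,0.45],[0,0.008,-0.1,0,0,0,0.45],[0,0.008,-0.2,0,0,0,0.4],[0,0.008,-0.25,0,0,0,0.3],[0,0.1,-0.25,0,0,0,0.2],[0,0.2,-0.25,0,0,0,0.2]]' 60; python3 - <<'E'
from h import *
go(*P(-.045,-.05,.163));go(*P(-.045,-.05,.066))
im=snap('top','top2')
cv2.imwrite('pics/c2.png',cv2.resize(im[100:250,140:340,::-1],None,fx=4,fy=4,interpolation=cv2.INTER_CUBIC))
E
```

```text
clock: 4.32
ee_pos: [0.5949, 0.1026, 0.1649]
tcp_rot: [3.141, -0.003, 0.257]
ft_force: [0.1, -0.6, -0.5]
opening: 0.0681
grip_force: 0.0
shift [-0.063   0.1802  0.0046] turn [ 0.     -0.0005  0.0007]
shift [-0.0638  0.1802  0.2471] turn [ 0.     -0.0005  0.0007]
```

View pics/c2.png

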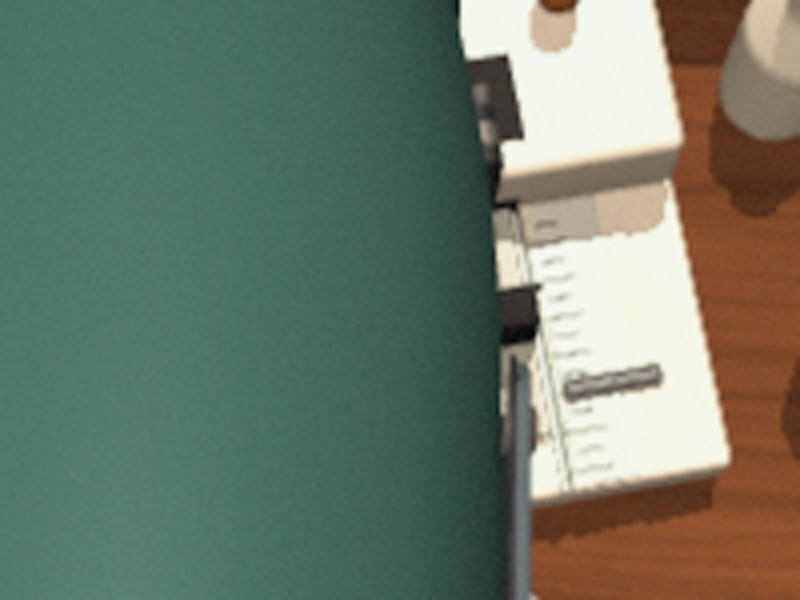

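The arm hides the knob in the top view, and the grip is still at home at about (518,313) in the crop. Next I'll move over the grip and check the knob with the side camera.

```bash
python3 -m pendant '[[-0.06,0.09,0,0,0,0,0.2],[-0.06,0.17,0,0,0,0,0.2],[-0.06,0.17,0,0,0,0,0.2],[-0.06,0.17,0,0,0,0,0.2]]'; python3 - <<'E'
from h import *
go(*P(-.045,-.05,.065))
i=snap('side','s2')
m=(i.max(2)<60).astype(np.uint8);n,l,s,ce=cv2.connectedComponentsWithStats(m)
for k in range(1,n):
    u,v=ce[k]
    if 15<s[k,4]<900 and 150<u<330 and 130<v<260:
        p=onz('side',u,v,.079);print(s[k],ce[k].round(1),(Ro.from_euler('z',-YAW).apply(p-O)*1e3).round(1))
E
```

```text
clock: 4.7
ee_pos: [0.5882, 0.0284, 0.163]
tcp_rot: [-3.141, -0.0, 0.251]
ft_force: [0.8, -0.4, 0.3]
opening: 0.0683
grip_force: 0.0
shift [2.000e-04 5.300e-03 2.451e-01] turn [-0.     -0.     -0.0003]
[209 169  18   9  82] [217.4 173.2] [ 82.3 -87.8  79. ]
[250 181   9  17 123] [254.5 189.3] [-42.  -56.9  79. ]
[200 198  19  28 129] [208.4 212.1] [19.9 71.1 79. ]
[214 217   8  14  92] [217.8 223.7] [-21.   99.8  79. ]
[182 238  14  14 164] [188.3 244.5] [  3.8 184.8  79. ]
```

Knob at y = 99.8 mm, so the lock is fully out. Descend on the grip and close.

```bash
python3 -m pendant '[[0,0.005,0.12,0,0,0,0.2],[0,0.005,0.242,0,0,0,0.2],[0,0.005,0.242,0,0,0,0.2],[0,0.005,0.242,0,0,0,0.2],[0,0.005,0.24,0,0,0,0.9],[0,0.005,0.238,0,0,0,0.9],[0,0.005,0.236,0,0,0,0.9],[0,0.005,0.236,0,0,0,0.9]]' 60; python3 - <<'E'
from h import *
go(*P(-.099,-.05,.067))
E
```

```text
clock: 5.42
ee_pos: [0.5902, 0.0262, 0.0708]
tcp_rot: [3.137, -0.003, 0.253]
ft_force: [-2.9, -3.9, 8.2]
opening: 0.0257
grip_force: 59.3
shift [-0.1382 -0.0015  0.0092] turn [ 0.0008 -0.0004 -0.    ]
```

```bash
python3 -m pendant '[[-0.02,0,-0.003,0,0,0,0.9],[-0.05,0,-0.003,0,0,0,0.9],[-0.08,0,-0.003,0,0,0,0.9],[-0.11,0,-0.003,0,0,0,0.9],[-0.135,0,-0.003,0,0,0,0.9],[-0.135,0,-0.003,0,0,0,0.9],[-0.135,0,-0.003,0,0,0,0.9]]'; python3 - <<'E'
from h import *
go(*P(-.1,-.05,.067));print(Ro.from_euler('z',-YAW).apply(r.get_obs()['ft_force']))
for n,w in(('top',(245,145,345,245)),('side',(215,150,315,230))):
    i=snap(n,n+'3');x0,y0,x1,y1=w
    cv2.imwrite(f'pics/{n}3c.png',cv2.resize(i[y0:y1,x0:x1,::-1],None,fx=6,fy=6,interpolation=cv2.INTER_CUBIC))
a=cv2.imread('pics/top3c.png');b=cv2.imread('pics/side3c.png')
o=np.zeros((600,1200,3),np.uint8);o[:,:600]=a;o[:480,600:]=b;cv2.imwrite('pics/c3.png',cv2.resize(o,(800,400)))
E
```

```text
clock: 6.0
ee_pos: [0.5384, 0.0128, 0.071]
tcp_rot: [3.138, -0.004, 0.252]
ft_force: [11.3, -9.5, -11.3]
opening: 0.025
grip_force: 60.6
shift [-0.0068 -0.0015  0.01  ] turn [ 0.0006 -0.0006 -0.0001]
[  8.57404247 -11.9789631  -11.31330908]
```

View pics/c3.png

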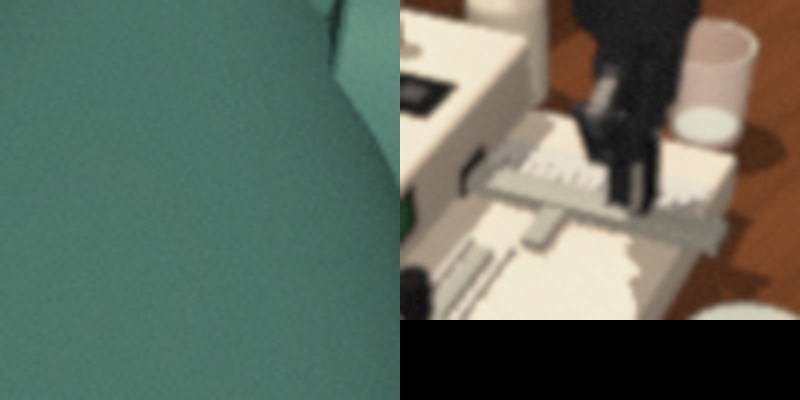

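The top view is blocked. The side view shows the slide drawn, with the fingers on the grip, but the pointer is hidden. The wrist camera should show the pointer and the bar.

```bash
python3 - <<'E'
from h import *
c=viewer.camera_params('wrist');K,R,t=[np.array(c[k]) for k in 'KRt']
i=snap('wrist','w3')
def pj(X):
    q=R@X+t;th=np.arctan2(np.hypot(*q[:2]),q[2]);ph=np.arctan2(q[1],q[0])
    return K[:2,2]+K[0,0]*th*np.array([np.cos(ph),np.sin(ph)])
for n,X in(('idx',P(-.08,-.073,.052)),('idxR',P(-.08,-.123,.052)),('ptr',P(-.08,-.071,.057)),('knob',P(-.02,.1,.093)),('grip',P(-.1,-.05,.105))): print(n,pj(X).round(1))
cv2.imwrite('pics/w3c.png',cv2.resize(i[170:320,240:440,::-1],None,fx=4,fy=4,interpolation=cv2.INTER_CUBIC))
E
```

```text
idx [298.6 207.1]
idxR [378.4 206.3]
ptr [296.2 210.1]
knob [ -8.8 126.6]
grip [259.1 289.3]
```

View pics/w3c.png

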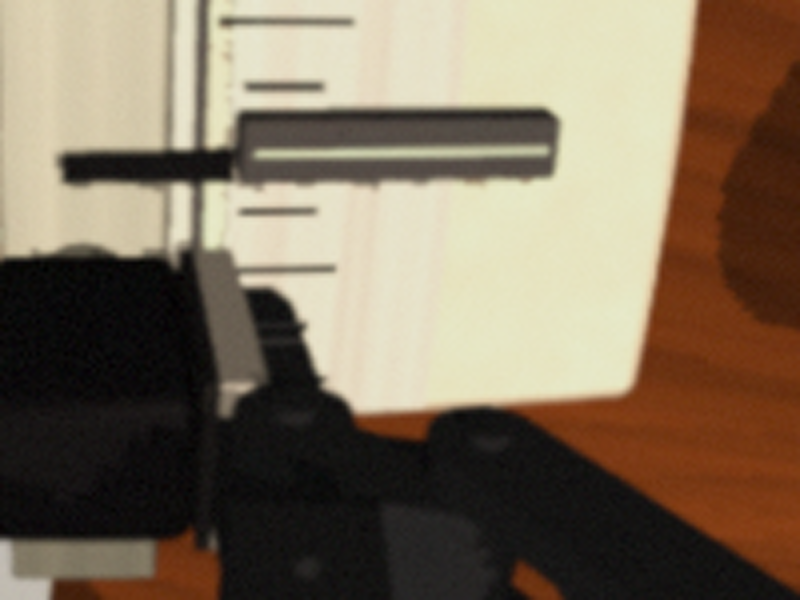

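The wrist view shows the pointer tip at crop (231,164) and the white line's left end at (255,156). The pointer sits 5 mm higher than the line, which predicts row 168 when they are level, so the pointer is within about 1 mm of the line. Hold for a moment, then hand in.

```bash
python3 -m pendant '[[0,0,0,0,0,0,0.9],[0,0,0,0,0,0,0.9],[0,0,0,0,0,0,0.9],[0,0,0,0,0,0,0.9],[0,0,0,0,0,0,0.9],[0,0,0,0,0,0,0.9]]' && python3 -c "
from h import *
go(*P(-.1,-.05,.067));print(r.hand_in())"
```

```text
clock: 6.65
ee_pos: [0.5389, 0.013, 0.071]
tcp_rot: [3.138, -0.004, 0.253]
ft_force: [10.8, -9.6, -10.8]
opening: 0.025
grip_force: 60.7
shift [-0.0083 -0.0014  0.0099] turn [ 0.0006 -0.0006 -0.    ]
the job is handed in; nothing more can be done
None
```

The job is handed in, with no verdict shown: the transport lock is at its left end stop, and the gripper is holding the shutter grip with the pointer about 1 mm or less from the index line by the wrist camera.

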